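# Wind the extractor timer and hold the curing tunnel's gate ajar

## Task

Air the curing tunnel: wind the winged brass key of the extractor timer clockwise, in several part turns, until it reaches its stop. Then take the red knob of the gate's barrel bolt, lift the sagging bolt so that its nose clears the bent-up lip of the keeper while you draw it back towards the gate's hinge, and pull the gate open towards the robot by about 25 degrees. Finish still gripping the red knob, holding the gate steadily ajar against its closing spring, with the loose things lying about left undisturbed.

Things in the scene. Friction and masses are not known exactly. Their poses are not given: they have to be found in the camera images.
- tunnel: Cream bench-top curing tunnel, fixed, 220 (x) x 360 (y) x 150 mm high. Origin under its centre, on the table. Its -x side faces the robot and is closed by a gate with aluminium frame and amber pane, 24 mm thick, mid-plane at x = -122 mm, top edge 150 mm up. A post as thick and high stands at each end of the gate; the latch post is at y = +144 to +180 mm.
- gate (a joint): Gate angle, rad: 0 shut, growing as the gate swings out towards the robot (turning anticlockwise from above about gate_hinge), up to 1.1. A spring pulls it shut with 0.3 N m at 0 growing by 0.6 N m per rad, so it falls shut if let go.
- gate_hinge (a point): The gate's vertical hinge axis, at the height of the gate's top edge (150 mm), at its right-hand (tunnel's -y) end. Axes are the gate's: y runs along the gate from hinge to latch end, z up; when shut they are the tunnel's. The gate is 278 mm long.
- bolt_knob (a point): Grasp point on the bolt's red upright knob: a round post 16 mm across with a cap 24 mm wide, 8 mm thick; this point is 15 mm under the cap, 55 mm above the rod's axis, 83 mm above the gate's top edge while the bolt sags. With gate shut and bolt home it is 205 mm from the hinge along the gate. The rod's two steel loops, 120 and 235 mm from the hinge, end 22 mm below it. Axes as the gate's.
- bolt_nose (a point): Middle of the underside of the bolt's down-turned square nose (12 x 12 mm, 30 mm high) at the tip of the 12 mm steel rod, 99 mm beyond the knob towards the latch. While the bolt sags it hangs 12 mm below the top of the keeper's lip, just beyond it: the bolt cannot be drawn back until raised by more than 12 mm.
- keeper_lip (a point): Middle of the top edge of the keeper's bent-up brass lip, 5 mm thick, 168 mm above the table, on the latch post. Beyond the lip the nose lies between a brass ear 50 mm high on the robot's side and one 18 mm high behind; they keep the gate from opening until the nose has come back past the lip towards the hinge.
- bolt_slide (a joint): How far the bolt is drawn back along the gate towards the hinge, m: 0 fully home, stop at 0.045. The nose has left keeper and lip from about 0.030. Friction 1 to 2 N; it stays where it is left.
- bolt: The two black sleeves that carry the bolt's rod in its worn loops: origin on the rod's axis at the loop near the latch. It rises with the bolt (by at most 24 mm, weight about 2 to 3 N, sinks back when let go) but does not slide back with it. It carries rod, nose and red knob.
- key_grip (a point): Middle of the brass winged key on the grey extractor timer (fixed box 100 x 100 x 55 mm, white dial): 88 mm above the table, on the key's vertical axis. Wing: 9 mm thick (its y), 72 mm long (its x), 32 mm high, underside 72 mm above the table; pinch it across its y. The timer stands left or right; a cream control box stands at the other place.
- key (a joint): How far the key is wound, rad: grows clockwise seen from above; hard stop at 3.0. It starts partly wound. Turning takes 0.09 to 0.15 N m, growing as it is wound, and it stays where it is left.
- cleaner_bottle: White bottle with blue cap, loose bystander, 60 mm wide, 160 mm high. Origin under its centre.
- grease_jar: Grey jar with black cap, loose bystander on the tunnel's top, 52 mm wide, 50 mm high. Origin under its centre.
- light_meter: Dark flat disc, loose bystander on the tunnel's top, 56 mm wide, 16 mm high. Origin under its centre.
- driver: Screwdriver lying on the table, loose bystander. Origin under its middle.
- parts_tray: Black divided tray, loose bystander, 140 x 100 x 30 mm. Origin under its centre.
- tape_roll: Yellow tape roll, loose bystander, 90 mm wide, 22 mm high. Origin under its centre.
- spacer: Aluminium spacer cylinder, loose bystander, 36 mm wide, 35 mm high. Origin under its centre.
Not all that is in view belongs to the job. What is shaped like the part that bears key_grip but black or purple is not meant.

How it is judged (in metres and radians):
On the way, in this order (a step that is already met when the one before it is completed fails the run):
1. the key is wound to its stop (value of joint key above 2.75 rad), for 0.2 s.
2. the bolt is drawn back clear of the keeper (value of joint bolt_slide above 0.028 m), for 0.1 s.
At the end, for the whole second after the job is handed in: The key is wound to within 0.3 rad of its stop, the bolt is still drawn back by more than 15 mm, the fingers press on the bolt's knob with more than 1.5 N, and the gate stands still (under 0.05 rad/s) at 0.28 to 0.65 rad (16 to 37 degrees) (value of joint key above 2.7 rad and value of joint gate between 0.28 and 0.65 rad and value of joint bolt_slide above 0.015 m and contact force between the fingers and bolt above 1.5 N and velocity of joint gate between -0.05 and 0.05 rad/s); the arm keeps its last pose, push and grip.
It fails at once if a loose bystander is shifted by more than 30 mm (distance of any of cleaner_bottle, grease_jar, light_meter, driver, parts_tray, tape_roll, spacer from where it was at the start of the episode above 0.03 m).
It also fails if it takes over 69 s, if anything falls off the work surface, if the arm or the gripper's body presses on something with over 40 N, if the wrist force passes 120 N, or if a joint passes its speed limit or range.

## Robot

A 6-joint arm with a two-finger parallel gripper is mounted at the origin on the work surface. World frame = base frame: x ahead of the robot, y to its left, z up, the work surface at z = 0. Lengths are in m, angles in degrees, forces in N, time in s.
With the tool pointing down it reaches from about 0.375 to 0.9 m from the base axis. Payload 3.1 kg.
Tool frame: the origin (TCP) lies where the fingers leave the gripper's body, on its centre line; the fingertips stand bot.tips_ahead ahead of it and the grasp point (between the pads) lies 51 mm ahead of it (bot.tips_ahead is the distance from the TCP to the fingertips, in m); z points along the fingers, x is the direction in which the jaws open and shut, and the axes are right-handed (so a half turn about z gives the same grasp; the last joint's range is limited). The gripper opens to 87 mm and grips with 3 to 60 N. Pads are 19 mm wide; open, the fingers measure 117 mm over their backs; the gripper's body (75 mm by 190 mm) begins 51 mm behind the grasp point.
Start: joints at [53.428, 30.224, 82.088, -0, 67.689, -10.227], TCP at [0.277, 0.56, 0.292] pointing down, gripper open.
Joint ranges: [-176.69, 176.69], [-43.24, 126.21], [12.49, 139.97], [-82, 262], [0, 151.66], [-163.58, 163.58]. Speed limits (degrees/s): [159.86, 159.86, 180, 180, 180, 180].

## Interface

Orientations are given as a 3x3 rotation matrix whose columns are the frame's x, y, z axes.
In Python, from rig import bot, vision, nets gives the robot as it stands.
- The arm moves only by the tool play_rows, never from a script. Its argument "series" is a list of rows, each an object of numbers: "tx", "ty", "tz": the shift along the world's x, y, z as a fraction of full scale; "turn": the turn about the world's z as a fraction of full scale. A call has 1 to 10 rows; each row shifts and turns the commanded pose from where the row before left it; what a row does not reach is not made up. Full scale, the value 1, is 0.8 m for a shift and 60 degrees for a turn. A row lasts 1/10 s, in which the tool goes at most 50 mm and 8.59 degrees, less where a joint would pass 70% of its speed; a pose out of reach is approached as far as the arm can. A call with a number of a shift or a turn outside -1 to 1 is refused whole. A call with a gripper value outside its range is refused whole. "gripper" is the opening, from 0 (shut) to 1 (fully open), set as the call begins (left out, the last holds). The fingers move at their own pace and stop on an object; the grip force is fixed at half the most. Time passes only in rows, so rows that do not move let the fingers close. It gives the time, the measured TCP pose, the force and the opening at its end, in the units of the state.
- bot.read_state(): the state, without advancing time (a new reading comes with each control period).
- vision.capture(name): name is "scene" or "top" or "wrist"; returns a dict with "pixels" (420x560x3 uint8, blue, green, red), "fx", "fy", "cx", "cy" (pixels), "D" ([k1, k2, p1, p2, k3] as OpenCV has them; the pictures are not rectified), "extrinsics" (4x4, takes a point from camera to world coordinates). Camera axes: x right, y down, z forward; pixel columns grow to the right and rows downward; lengths in m; the calibration is good to about 2 mm. A picture is of the moment at which its call begins. There is no depth.
- bot.hand_in(): hands the job in, once; it reports no verdict.
Trained networks look in a picture, given as the dict that the camera call returned (one of the last four; its "shot" number tells which), for a name from the list of things; names that differ only in an ending like _2 or _b are one class to them, and where a whole thing is asked for, a point or a joint stands for the part that bears it (a point fixed in the world has none). Each returns a list of dicts, best first, with "confidence" (0 to 1); they miss things now and then, are a little off and sometimes report something else, mostly with a low value. They report only what shows in the picture. A call takes as long as a camera call. They do not tell look-alikes from the thing itself.
- nets.look_for(picture, query): "at" ([column, row] as shares, 0 to 1, of the picture: columns of its width, rows of its height, amid what is visible of it).
- nets.masks_of(picture, query): "region" (420x560 bool, what is visible of it) and "at" ([column, row] as shares, 0 to 1, of the picture: columns of its width, rows of its height, amid what is visible of it).
The state is a dict: "time_s": time; "joint_positions": joint angles; "qvel": joint speeds; "tau": joint torques, N m; "position": TCP position; "tcp_rot": TCP orientation; "force": force on the tool from outside, world axes, zero at the start; "moment": the same for the moment, N m; "opening": opening from 0.0 (shut) to 1.0 (fully open).
Only numpy, scipy, OpenCV 4.12 (cv2) and the standard library are available. Lean on these libraries where they do the work, as an engineer would, in place of code of your own. Each camera call takes 0.05 s, during which the arm holds its last target.

## Working session

There is one attempt and no reset: what is moved stays moved. The work goes in short steps, Python scripts to look and compute and a tool call to move; the robot and the scene stay as the last step left them, time stands still between calls to the robot, and variables do not carry over. Pictures are saved under pics/ and viewed, and the job is handed in when it is done.

Besides the shell and the picture viewer there is one more tool, called after ">>>" in YAML: its name, and indented under it one key for each argument. play_rows: Moves the arm, as the interface text tells. Shift numbers are shares of 0.8 m and turn numbers shares of 60 degrees, none past 1 either way. Its arguments: {"type":"object","properties":{"series":{"type":"array"},"gripper":{"type":"number"}},"required":["series"]}

```bash
mkdir -p pics; ls; cat > h.py <<'E'
import numpy as np, cv2
from rig import bot, vision, nets
def und(p,px):
    K=np.array([[p['fx'],0,p['cx']],[0,p['fy'],p['cy']],[0,0,1]])
    u=cv2.undistortPoints(np.array([[px]],float),K,np.array(p['D'],float))[0,0]
    E=np.array(p['extrinsics']);d=E[:3,:3]@np.array([u[0],u[1],1]);return E[:3,3],d
def onz(p,px,z):
    o,d=und(p,px);return o+d*(z-o[2])/d[2]
def proj(p,P):
    K=np.array([[p['fx'],0,p['cx']],[0,p['fy'],p['cy']],[0,0,1]])
    E=np.linalg.inv(np.array(p['extrinsics']))
    r,_=cv2.Rodrigues(E[:3,:3])
    return cv2.projectPoints(np.array(P,float).reshape(-1,1,3),r,E[:3,3],K,np.array(p['D'],float))[0][:,0]
def tri(obs):
    A=np.zeros((3,3));b=np.zeros(3)
    for p,px in obs:
        o,d=und(p,px);d=d/np.linalg.norm(d);M=np.eye(3)-np.outer(d,d);A+=M;b+=M@o
    X=np.linalg.solve(A,b);return X
E
python3 - <<'E'
from h import *
s=bot.read_state();print({k:np.round(v,3).tolist() for k,v in s.items()},bot.tips_ahead)
for n in ['scene','top']:
    p=vision.capture(n);cv2.imwrite(f'pics/{n}0.png',p['pixels'])
    print(n,p['fx'],p['D'],np.round(p['extrinsics'],3).tolist())
    for q in ['key_grip','bolt_knob','gate_hinge','bolt_nose','keeper_lip','tunnel','cleaner_bottle','grease_jar','light_meter','driver','parts_tray','tape_roll','spacer','bolt']:
        r=nets.look_for(p,q);print(q,[(round(float(x['at'][0])*560,1),round(float(x['at'][1])*420,1),round(float(x['confidence']),2)) for x in r])
E
```

```text
pics
{'time_s': 0.0, 'joint_positions': [53.43, 30.278, 82.156, -0.001, 67.688, -10.227], 'qvel': [0.035, -0.045, -0.036, -0.055, -0.015, -0.082], 'tau': [-0.0, -44.003, -17.66, 0.063, 0.058, -0.0], 'position': [0.277, 0.56, 0.291], 'tcp_rot': [[0.444, 0.896, -0.001], [0.896, -0.444, -0.002], [-0.002, -0.0, -1.0]], 'force': [0.334, -0.182, 0.099], 'moment': [-0.007, -0.003, 0.052], 'opening': 0.999} 0.0697
scene 409.4625902517238 [-0.04436144  0.          0.          0.          0.        ] [[0.692, 0.481, -0.538, 1.188], [0.721, -0.481, 0.498, -0.619], [-0.019, -0.733, -0.68, 1.014], [0.0, 0.0, 0.0, 1.0]]
key_grip [(107.3, 308.8, 0.65), (232.0, 211.8, 0.63), (179.5, 254.1, 0.6), (131.1, 241.0, 0.42)]
bolt_knob [(303.0, 207.8, 0.86)]
gate_hinge [(292.2, 217.9, 0.95)]
bolt_nose [(300.8, 209.2, 0.71)]
keeper_lip [(307.3, 266.7, 0.68)]
tunnel [(309.2, 267.9, 0.82)]
cleaner_bottle [(406.1, 185.0, 0.81), (310.1, 266.4, 0.46)]
grease_jar [(290.0, 285.6, 0.96)]
light_meter [(320.3, 267.3, 0.84), (302.5, 212.2, 0.19)]
driver [(180.7, 346.7, 0.66)]
parts_tray [(106.0, 310.2, 0.96)]
tape_roll 
[... 281 characters left out ...]
41], [-1.0, -0.025, -0.013, 0.015], [0.015, -0.064, -0.998, 1.576], [0.0, 0.0, 0.0, 1.0]]
key_grip [(362.2, 254.2, 0.53), (380.0, 304.7, 0.53), (291.5, 272.1, 0.5)]
bolt_knob [(141.1, 216.1, 0.71)]
gate_hinge [(281.8, 198.6, 0.94), (267.3, 190.3, 0.71), (282.3, 164.9, 0.34)]
bolt_nose [(265.8, 189.1, 0.65)]
keeper_lip [(283.3, 164.0, 0.76), (362.3, 254.5, 0.17)]
tunnel [(283.7, 161.1, 0.76)]
cleaner_bottle [(138.3, 169.5, 0.66), (267.3, 188.5, 0.37)]
grease_jar [(330.2, 149.9, 0.73)]
light_meter [(292.8, 144.4, 0.77)]
driver [(401.1, 198.1, 0.61)]
parts_tray [(420.3, 270.2, 0.69)]
tape_roll [(128.5, 207.6, 0.58), (263.8, 189.8, 0.58)]
spacer [(387.6, 169.6, 0.62)]
bolt [(267.2, 190.8, 0.57)]
```

View pics/scene0.png

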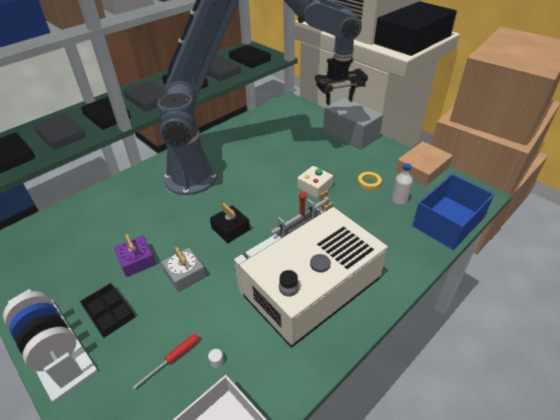

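View pics/top0.png

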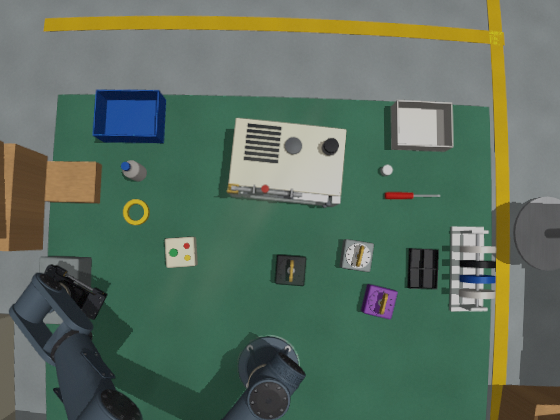

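The grey timer is at top (358,255) and scene (182,262). The black and purple ones are decoys. The red knob is at top (265,188) and scene (303,200). I'll zoom in next.

```bash
python3 - <<'E'
import cv2
a=cv2.imread('pics/top0.png');b=cv2.imread('pics/scene0.png')
c=cv2.resize(a[230:290,330:400],None,fx=5.7,fy=5.7,interpolation=cv2.INTER_CUBIC)
d=cv2.resize(b[230:300,150:220],None,fx=5.7,fy=5.7,interpolation=cv2.INTER_CUBIC)
cv2.imwrite('pics/z1.png',c);cv2.imwrite('pics/z2.png',d)
cv2.imwrite('pics/z3.png',cv2.resize(a[105:215,215:365],None,fx=5.3,fy=5.3,interpolation=cv2.INTER_CUBIC))
cv2.imwrite('pics/z4.png',cv2.resize(b[170:290,220:370],None,fx=5,fy=5,interpolation=cv2.INTER_CUBIC))
E
```

```text
(no output)
```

View pics/z1.png

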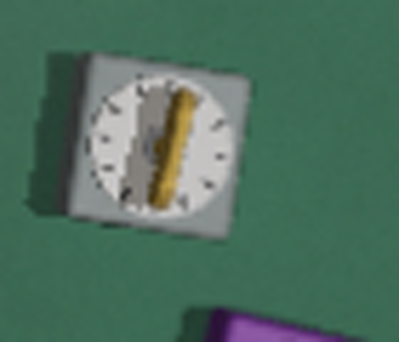

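View pics/z2.png

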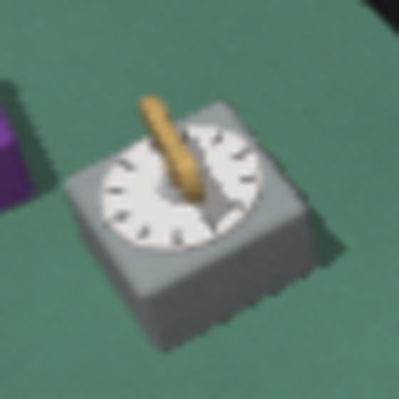

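View pics/z3.png

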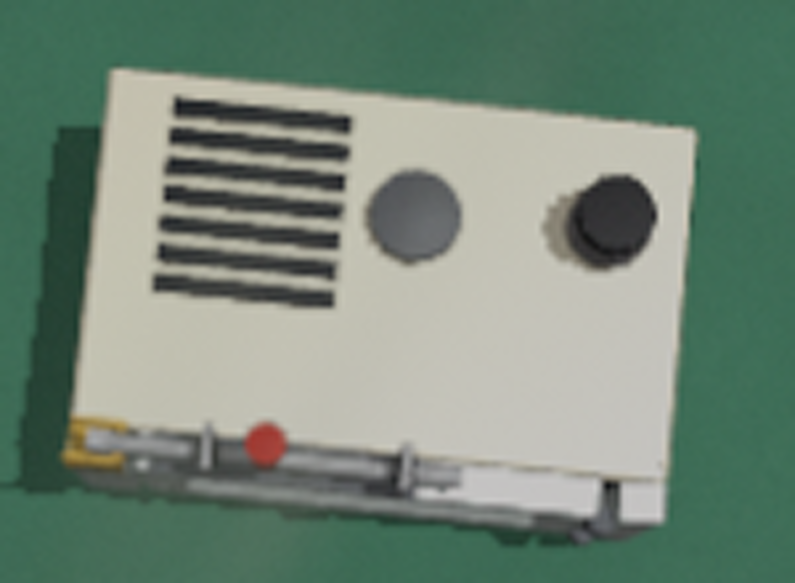

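View pics/z4.png

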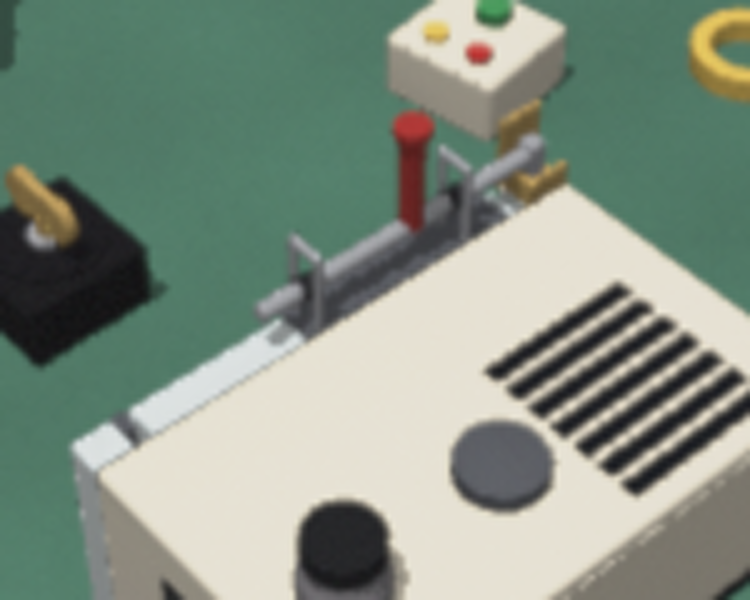

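```bash
python3 - <<'E'
from h import *
from scipy.optimize import least_squares
t=vision.capture('top');s=vision.capture('scene')
T=lambda x,y:(x/5.3+215,y/5.3+105)
S=lambda x,y:(x/5+220,y/5+170)
obs=[(t,T(112,70),(.11,.18,.15)),(t,T(695,128),(.11,-.18,.15)),(t,T(668,476),(-.11,-.18,.15)),(t,T(663,523),(-.134,-.18,.15)),
(s,S(566,186),(-.11,.18,.15)),(s,S(102,473),(-.11,-.18,.15)),(s,S(75,449),(-.134,-.18,.15))]
def pose(v,P):
    c,s_=np.cos(v[2]),np.sin(v[2]);P=np.asarray(P);return np.array([v[0]+c*P[0]-s_*P[1],v[1]+s_*P[0]+c*P[1],P[2]])
f=lambda v:np.concatenate([proj(c,pose(v,P))[0]-px for c,px,P in obs])
r=least_squares(f,[.65,.03,0]);print(r.x,np.degrees(r.x[2]),np.round(r.fun,1))
v=r.x
hinge=pose(v,(-.122,0,.15));
print('knobtri',tri([(t,T(265,443)),(s,S(413,127))]), 'cap z256', onz(t,T(265,443),.256))
# model knob: latch post from y=144; gate 278 long from hinge -> hinge y about -0.136?
for hy in(-.134,-.136,-.138): print('model',pose(v,(-.122,hy+.205,.233)))
a=onz(t,(187/5.7+330,88/5.7+230),.1);b=onz(t,(160/5.7+330,207/5.7+230),.1)
print('key',a,b,(a+b)/2,np.degrees(np.arctan2(a[1]-b[1],a[0]-b[0])),np.linalg.norm(a-b))
a2=onz(s,(152/5.7+150,100/5.7+230),.1);b2=onz(s,(194/5.7+150,188/5.7+230),.1)
print('key scene',a2,b2,(a2+b2)/2,np.degrees(np.arctan2(-a2[1]+b2[1],-a2[0]+b2[0])))
c=[onz(t,(x/5.7+330,y/5.7+230),.055) for x,y in((88,55),(250,76),(230,238),(70,215))];print('box',np.mean(c,0),np.round(c,3))
for n,px,z in [('jar',(330,147),.2),('meter',(293,145),.166),('black key',(291,265),.1),('purple',(383,303),.1),('tray',(423,268),.03)]: print(n,onz(t,px,z))
E
```

```text
[ 0.70760019 -0.04242949 -0.06911072] -3.959752532897729 [-0.5 -1.6  0.7 -1.7  0.4  0.2  0.7 -1.2 -0.2 -2.2 -1.  -1.2 -0.7 -1.5]
knobtri [0.58836683 0.02788347 0.24799912] cap z256 [0.58751279 0.02784372 0.256     ]
model [0.59079439 0.03682582 0.233     ]
model [0.59065628 0.03483059 0.233     ]
model [0.59051817 0.03283537 0.233     ]
key [ 0.42630959 -0.29583953  0.1       ] [ 0.35775218 -0.28132607  0.1       ] [ 0.39203088 -0.2885828   0.1       ] -11.952915768617796 0.07007681141344321
key scene [ 0.37012688 -0.28646754  0.1       ] [ 0.43614333 -0.30466201  0.1       ] [ 0.40313511 -0.29556477  0.1       ] -15.408477790414047
box [ 0.39126518 -0.28957467  0.055     ] [[ 0.444 -0.246  0.055]
 [ 0.434 -0.343  0.055]
 [ 0.338 -0.333  0.055]
 [ 0.35  -0.237  0.055]]
jar [ 0.72851731 -0.16906436  0.2       ]
meter [ 0.73846843 -0.05606674  0.166     ]
black key [ 0.35766692 -0.0614613   0.1       ]
purple [ 0.23880577 -0.36676726  0.1       ]
tray [ 0.35134467 -0.52441835  0.03      ]
```

>>> play_rows:
  series:
    - {"tx": 0.05,"tz": 0.02}
    - {"tx": 0.05,"tz": 0.02}
    - {"tx": 0.05,"tz": 0.02,"turn": 0.12}
    - {"ty": -0.06,"turn": 0.12}
    - {"ty": -0.06}
    - {"ty": -0.06}
    - {"ty": -0.06}
    - {"ty": -0.06}
    - {"ty": -0.06}
    - {"ty": -0.06}
  gripper: 1

```text
invalid input
```

>>> play_rows:
  series:
    - {"ty": -0.06}
    - {"ty": -0.06}
    - {"ty": -0.06}
    - {"ty": -0.06}
    - {"ty": -0.06}
    - {"ty": -0.06}
    - {"ty": -0.06}
    - {"ty": -0.06}
    - {"ty": -0.06}
    - {}

```text
invalid input
```

>>> play_rows:
  series:
    - {"tx": 0.05,"ty": 0,"tz": 0.02,"turn": 0}
    - {"tx": 0.05,"ty": 0,"tz": 0.02,"turn": 0}
    - {"tx": 0.05,"ty": 0,"tz": 0.02,"turn": 0.12}
    - {"tx": 0,"ty": -0.06,"tz": 0,"turn": 0.12}
    - {"tx": 0,"ty": -0.06,"tz": 0,"turn": 0}
    - {"tx": 0,"ty": -0.06,"tz": 0,"turn": 0}
    - {"tx": 0,"ty": -0.06,"tz": 0,"turn": 0}
    - {"tx": 0,"ty": -0.06,"tz": 0,"turn": 0}
    - {"tx": 0,"ty": -0.06,"tz": 0,"turn": 0}
    - {"tx": 0,"ty": -0.06,"tz": 0,"turn": 0}
  gripper: 1

```text
time_s: 2.6
position: [0.397, 0.2224, 0.3405]
tcp_rot: [[0.206, 0.978, 0.001], [0.978, -0.206, 0.0], [0.0, 0.001, -1.0]]
force: [0.3, -1.2, -0.5]
opening: 0.999
```

>>> play_rows:
  series:
    - {"tx": 0,"ty": -0.06,"tz": 0,"turn": 0}
    - {"tx": 0,"ty": -0.06,"tz": 0,"turn": 0}
    - {"tx": 0,"ty": -0.06,"tz": 0,"turn": 0}
    - {"tx": 0,"ty": -0.06,"tz": 0,"turn": 0}
    - {"tx": 0,"ty": -0.06,"tz": 0,"turn": 0}
    - {"tx": 0,"ty": -0.06,"tz": 0,"turn": 0}
    - {"tx": 0,"ty": -0.06,"tz": 0,"turn": 0}
    - {"tx": 0,"ty": -0.06,"tz": 0,"turn": 0}
    - {"tx": 0,"ty": -0.06,"tz": 0,"turn": 0}
    - {"tx": 0,"ty": -0.06,"tz": 0,"turn": 0}

```text
time_s: 3.6
position: [0.3969, -0.258, 0.3405]
tcp_rot: [[0.208, 0.978, 0.001], [0.978, -0.208, -0.0], [-0.0, 0.001, -1.0]]
force: [0.9, 0.5, 1.3]
opening: 1.005
```

>>> play_rows:
  series:
    - {"tx": 0,"ty": -0.04,"tz": -0.04,"turn": 0}
    - {"tx": 0,"ty": 0,"tz": -0.04,"turn": 0}
    - {"tx": 0,"ty": 0,"tz": 0,"turn": 0}
    - {"tx": 0,"ty": 0,"tz": 0,"turn": 0}

```text
time_s: 4.0
position: [0.3971, -0.2875, 0.2762]
tcp_rot: [[0.207, 0.978, -0.001], [0.978, -0.207, 0.001], [0.001, -0.001, -1.0]]
force: [0.6, -0.5, 0.7]
opening: 1.0
```

```bash
python3 - <<'E'
from h import *
s=bot.read_state();print(s['time_s'],s['position'],s['joint_positions'])
p=vision.capture('wrist');cv2.imwrite('pics/w1.png',p['pixels']);print(np.round(p['extrinsics'],3).tolist())
for x in nets.look_for(p,'key_grip'):print(np.array(x['at'])*[560,420],x['confidence'])
E
```

```text
4.0 [ 0.39708864 -0.28748826  0.27621908] [-4.89939098e+01  2.12406638e+01  1.02028358e+02  7.71616658e-03
  5.68376064e+01 -1.27053700e+02]
[[0.207, 0.948, 0.241, 0.331], [0.978, -0.201, -0.049, -0.274], [0.002, 0.246, -0.969, 0.369], [0.0, 0.0, 0.0, 1.0]]
[518.504  85.68 ] 0.68
[271.208 198.198] 0.62
```

View pics/w1.png

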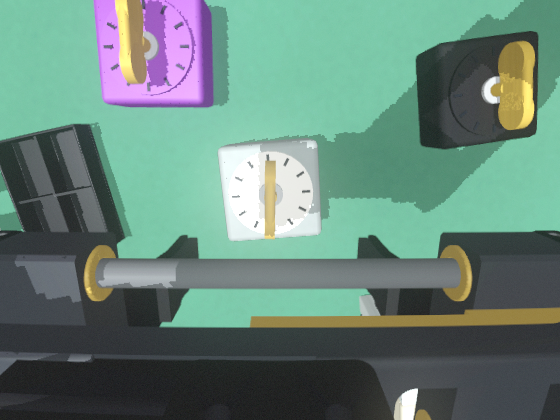

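```bash
python3 - <<'E'
from h import *
p=vision.capture('wrist')
a=onz(p,(271,161),.1);b=onz(p,(270,237),.1)
print(a,b,(a+b)/2,np.degrees(np.arctan2(b[1]-a[1],b[0]-a[0])))
c=[onz(p,q,.055) for q in((219,148),(316,141),(320,234),(230,240))];print(np.mean(c,0),np.round(c,3))
E
```

```text
[ 0.35800756 -0.28492254  0.1       ] [ 0.42416948 -0.30010133  0.1       ] [ 0.39108852 -0.29251193  0.1       ] -12.921136070849023
[ 0.39334323 -0.29322132  0.055     ] [[ 0.34  -0.334  0.055]
 [ 0.352 -0.24   0.055]
 [ 0.447 -0.253  0.055]
 [ 0.434 -0.346  0.055]]
```

>>> play_rows:
  series:
    - {"tx": -0.006,"ty": -0.0045,"tz": -0.03,"turn": -0.015}
    - {"tx": 0,"ty": 0,"tz": -0.04,"turn": 0}
    - {"tx": 0,"ty": 0,"tz": -0.04,"turn": 0}
    - {"tx": 0,"ty": 0,"tz": -0.03,"turn": 0}
    - {"tx": 0,"ty": 0,"tz": -0.03,"turn": 0}
    - {"tx": 0,"ty": 0,"tz": 0,"turn": 0}
    - {"tx": 0,"ty": 0,"tz": 0,"turn": 0}

```text
time_s: 4.85
position: [0.3932, -0.2917, 0.1413]
tcp_rot: [[0.221, 0.975, 0.001], [0.975, -0.221, -0.001], [-0.001, 0.001, -1.0]]
force: [-0.9, 0.8, 0.5]
opening: 1.001
```

>>> play_rows:
  series:
    - {"tx": 0,"ty": 0,"tz": 0,"turn": 0}
    - {"tx": 0,"ty": 0,"tz": 0,"turn": 0}
    - {"tx": 0,"ty": 0,"tz": 0,"turn": 0}
    - {"tx": 0,"ty": 0,"tz": 0,"turn": 0}
    - {"tx": 0,"ty": 0,"tz": 0,"turn": 0}
    - {"tx": 0,"ty": 0,"tz": 0,"turn": 0}
    - {"tx": 0,"ty": 0,"tz": 0,"turn": 0}
    - {"tx": 0,"ty": 0,"tz": 0,"turn": 0}
  gripper: 0

```text
time_s: 5.65
position: [0.3925, -0.2915, 0.1402]
tcp_rot: [[0.222, 0.975, -0.0], [0.975, -0.222, 0.0], [0.0, -0.0, -1.0]]
force: [0.2, -0.0, 0.6]
opening: 0.357
```

```bash
python3 - <<'E'
from h import *
s=bot.read_state();print(s['time_s'],s['position'],s['opening'],s['force'],s['moment'])
p=vision.capture('wrist');cv2.imwrite('pics/w2.png',p['pixels'])
E
```

```text
5.65 [ 0.39246662 -0.2915031   0.14018071] 0.35667620632149066 [ 0.16150913 -0.04292422  0.63654333] [ 0.00724222 -0.03755451 -0.01058232]
```

View pics/w2.png

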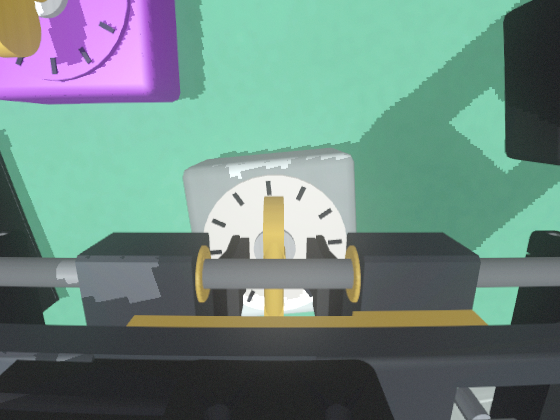

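The wing is centred between the fingers, which are still closing.

>>> play_rows:
  series:
    - {"tx": 0,"ty": 0,"tz": 0,"turn": 0}
    - {"tx": 0,"ty": 0,"tz": 0,"turn": 0}
    - {"tx": 0,"ty": 0,"tz": 0,"turn": 0}
    - {"tx": 0,"ty": 0,"tz": 0,"turn": 0}
    - {"tx": 0,"ty": 0,"tz": 0,"turn": 0}
    - {"tx": 0,"ty": 0,"tz": 0,"turn": 0}
  gripper: 0

```text
time_s: 6.3
position: [0.3923, -0.293, 0.1403]
tcp_rot: [[0.221, 0.975, -0.0], [0.975, -0.221, -0.003], [-0.003, 0.0, -1.0]]
force: [-3.6, -5.1, -1.7]
opening: 0.116
```

```bash
python3 - <<'E'
from h import *
s=bot.read_state();print(s['time_s'],s['position'],s['opening'],s['force'],s['moment'])
E
```

```text
6.3 [ 0.39227362 -0.2930439   0.14025981] 0.11609361712489198 [-3.61794858 -5.14594241 -1.69997305] [-0.8270245   0.60663054 -0.03495823]
```

>>> play_rows:
  series:
    - {"tx": 0,"ty": -0.0015,"tz": 0,"turn": -0.06}
    - {"tx": 0,"ty": 0,"tz": 0,"turn": -0.06}
    - {"tx": 0,"ty": 0,"tz": 0,"turn": -0.06}
    - {"tx": 0,"ty": 0,"tz": 0,"turn": -0.06}
    - {"tx": 0,"ty": 0,"tz": 0,"turn": -0.06}
    - {"tx": 0,"ty": 0,"tz": 0,"turn": 0}

```text
time_s: 6.9
position: [0.3923, -0.2932, 0.1402]
tcp_rot: [[0.512, 0.859, -0.0], [0.859, -0.512, -0.001], [-0.001, 0.0, -1.0]]
force: [-2.4, -1.9, -0.7]
opening: 0.121
```

```bash
cat > st.py <<'E'
from h import *
s=bot.read_state();R=s['tcp_rot'];print(s['time_s'],np.round(s['position'],4),round(s['opening'],3),np.round(s['force'],1),np.round(s['moment'],2),'yaw',np.degrees(np.arctan2(R[1][0],R[0][0])).round(1),np.round(s['joint_positions'],1))
E
python3 st.py
```

```text
6.9 [ 0.3923 -0.2932  0.1402] 0.121 [-2.4 -1.9 -0.7] [-0.45  0.39  0.01] yaw 59.2 [-4.990e+01  3.460e+01  1.086e+02 -1.000e-01  3.670e+01 -1.090e+02]
```

>>> play_rows:
  series:
    - {"tx": 0,"ty": 0,"tz": 0,"turn": -0.08}
    - {"tx": 0,"ty": 0,"tz": 0,"turn": -0.08}
    - {"tx": 0,"ty": 0,"tz": 0,"turn": -0.08}
    - {"tx": 0,"ty": 0,"tz": 0,"turn": -0.08}
    - {"tx": 0,"ty": 0,"tz": 0,"turn": -0.08}
    - {"tx": 0,"ty": 0,"tz": 0,"turn": -0.08}

```text
time_s: 7.5
position: [0.3923, -0.2932, 0.1402]
tcp_rot: [[0.863, 0.505, -0.001], [0.505, -0.863, -0.001], [-0.001, 0.001, -1.0]]
force: [-2.3, -3.1, 0.1]
opening: 0.118
```

```bash
python3 st.py;python3 - <<'E'
from h import *
p=vision.capture('wrist');cv2.imwrite('pics/w3.png',p['pixels'])
E
```

```text
7.5 [ 0.3923 -0.2932  0.1402] 0.118 [-2.3 -3.1  0.1] [-0.42  0.42  0.16] yaw 30.3 [-4.980e+01  3.460e+01  1.086e+02 -1.000e-01  3.670e+01 -8.010e+01]
```

View pics/w3.png

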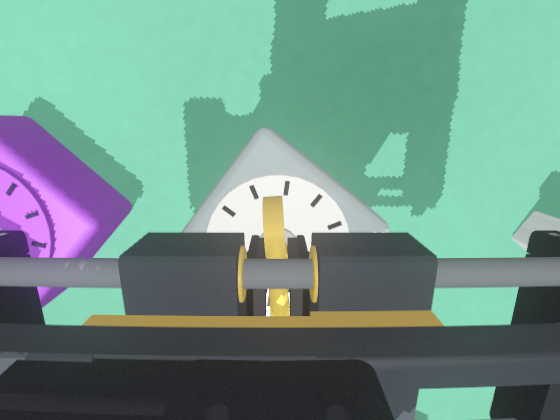

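The key turns with the gripper: the wing stays aligned at (273,215) and mz is 0.16 N m. I'll continue.

>>> play_rows:
  series:
    - {"tx": 0,"ty": 0,"tz": 0,"turn": -0.08}
    - {"tx": 0,"ty": 0,"tz": 0,"turn": -0.08}
    - {"tx": 0,"ty": 0,"tz": 0,"turn": -0.08}
    - {"tx": 0,"ty": 0,"tz": 0,"turn": -0.08}
    - {"tx": 0,"ty": 0,"tz": 0,"turn": -0.08}

```text
time_s: 8.05
position: [0.3923, -0.2932, 0.1402]
tcp_rot: [[0.994, 0.111, -0.0], [0.111, -0.994, -0.001], [-0.001, 0.001, -1.0]]
force: [-2.1, -3.2, -0.2]
opening: 0.115
```

```bash
python3 st.py
```

```text
8.05 [ 0.3923 -0.2932  0.1402] 0.115 [-2.1 -3.2 -0.2] [-0.55  0.49  0.11] yaw 6.4 [-4.980e+01  3.460e+01  1.086e+02 -1.000e-01  3.670e+01 -5.610e+01]
```

>>> play_rows:
  series:
    - {"tx": 0,"ty": 0,"tz": 0,"turn": -0.08}
    - {"tx": 0,"ty": 0,"tz": 0,"turn": -0.08}
    - {"tx": 0,"ty": 0,"tz": 0,"turn": -0.08}

```text
time_s: 8.35
position: [0.3923, -0.2932, 0.1402]
tcp_rot: [[0.99, -0.14, -0.0], [-0.14, -0.99, -0.001], [-0.0, 0.001, -1.0]]
force: [-3.7, -3.3, -0.3]
opening: 0.118
```

```bash
python3 st.py
```

```text
8.35 [ 0.3923 -0.2932  0.1402] 0.118 [-3.7 -3.3 -0.3] [-0.6   0.51  0.11] yaw -8.0 [-4.980e+01  3.460e+01  1.086e+02 -1.000e-01  3.670e+01 -4.180e+01]
```

>>> play_rows:
  series:
    - {"tx": 0,"ty": 0,"tz": 0,"turn": -0.08}
    - {"tx": 0,"ty": 0,"tz": 0,"turn": -0.08}
    - {"tx": 0,"ty": 0,"tz": 0,"turn": -0.08}

```text
time_s: 8.65
position: [0.3923, -0.2932, 0.1402]
tcp_rot: [[0.924, -0.381, -0.0], [-0.381, -0.924, -0.001], [-0.0, 0.001, -1.0]]
force: [-1.9, -3.0, -0.3]
opening: 0.119
```

```bash
python3 st.py
```

```text
8.65 [ 0.3923 -0.2932  0.1402] 0.119 [-1.9 -3.  -0.3] [-0.61  0.56  0.12] yaw -22.4 [-4.980e+01  3.460e+01  1.086e+02 -1.000e-01  3.670e+01 -2.740e+01]
```

>>> play_rows:
  series:
    - {"tx": 0,"ty": 0,"tz": 0,"turn": -0.08}
    - {"tx": 0,"ty": 0,"tz": 0,"turn": -0.08}

```text
time_s: 8.85
position: [0.3923, -0.2932, 0.1402]
tcp_rot: [[0.848, -0.53, -0.001], [-0.53, -0.848, -0.001], [0.0, 0.001, -1.0]]
force: [-3.4, -2.8, 0.1]
opening: 0.115
```

```bash
python3 st.py
```

```text
8.85 [ 0.3923 -0.2932  0.1402] 0.115 [-3.4 -2.8  0.1] [-0.67  0.54  0.12] yaw -32.0 [-4.980e+01  3.460e+01  1.086e+02 -1.000e-01  3.670e+01 -1.780e+01]
```

>>> play_rows:
  series:
    - {"tx": 0,"ty": 0,"tz": 0,"turn": -0.08}
    - {"tx": 0,"ty": 0,"tz": 0,"turn": -0.08}
    - {"tx": 0,"ty": 0,"tz": 0,"turn": -0.06}

```text
time_s: 9.15
position: [0.3923, -0.2932, 0.1402]
tcp_rot: [[0.705, -0.709, -0.0], [-0.709, -0.705, -0.001], [0.0, 0.001, -1.0]]
force: [-2.3, -3.0, -1.0]
opening: 0.119
```

```bash
python3 st.py
```

```text
9.15 [ 0.3923 -0.2932  0.1402] 0.119 [-2.3 -3.  -1. ] [-0.61  0.56  0.12] yaw -45.2 [-4.980e+01  3.460e+01  1.086e+02 -1.000e-01  3.670e+01 -4.600e+00]
```

>>> play_rows:
  series:
    - {"tx": 0,"ty": 0,"tz": 0,"turn": -0.08}
    - {"tx": 0,"ty": 0,"tz": 0,"turn": -0.06}

```text
time_s: 9.35
position: [0.3923, -0.2932, 0.1402]
tcp_rot: [[0.594, -0.805, -0.0], [-0.805, -0.594, -0.001], [0.001, 0.001, -1.0]]
force: [-2.9, -2.5, 0.2]
opening: 0.119
```

```bash
python3 st.py;python3 - <<'E'
from h import *
p=vision.capture('wrist');cv2.imwrite('pics/w4.png',p['pixels'])
E
```

```text
9.35 [ 0.3923 -0.2932  0.1402] 0.119 [-2.9 -2.5  0.2] [-0.61  0.56  0.18] yaw -53.6 [-4.980e+01  3.460e+01  1.086e+02 -1.000e-01  3.670e+01  3.800e+00]
```

View pics/w4.png

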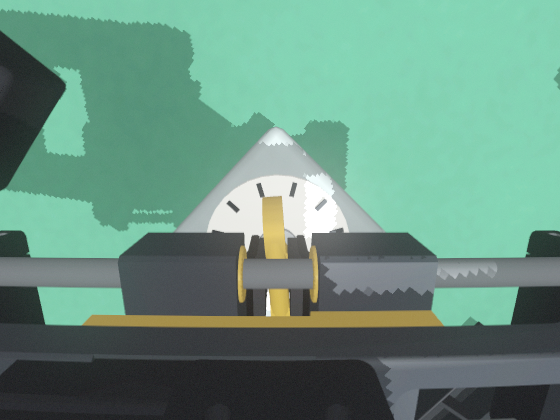

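>>> play_rows:
  series:
    - {"tx": 0,"ty": 0,"tz": 0,"turn": -0.05}
    - {"tx": 0,"ty": 0,"tz": 0,"turn": -0.05}

```text
time_s: 9.6
position: [0.3923, -0.2932, 0.1402]
tcp_rot: [[0.507, -0.862, -0.0], [-0.862, -0.507, -0.001], [0.001, 0.001, -1.0]]
force: [-2.4, -4.5, -1.7]
opening: 0.119
```

```bash
python3 st.py
```

```text
9.6 [ 0.3923 -0.2932  0.1402] 0.119 [-2.4 -4.5 -1.7] [-0.66  0.65  0.12] yaw -59.5 [-4.980e+01  3.460e+01  1.086e+02 -1.000e-01  3.670e+01  9.700e+00]
```

>>> play_rows:
  series:
    - {"tx": 0,"ty": 0,"tz": 0,"turn": -0.05}
    - {"tx": 0,"ty": 0,"tz": 0,"turn": -0.05}

```text
time_s: 9.8
position: [0.3923, -0.2932, 0.1403]
tcp_rot: [[0.414, -0.91, -0.0], [-0.91, -0.414, -0.001], [0.001, 0.001, -1.0]]
force: [-3.7, -3.2, -0.6]
opening: 0.117
```

```bash
python3 st.py
```

```text
9.8 [ 0.3923 -0.2932  0.1403] 0.117 [-3.7 -3.2 -0.6] [-0.58  0.63  0.12] yaw -65.5 [-4.980e+01  3.460e+01  1.086e+02 -1.000e-01  3.670e+01  1.570e+01]
```

>>> play_rows:
  series:
    - {"tx": 0,"ty": 0,"tz": 0,"turn": -0.05}
    - {"tx": 0,"ty": 0,"tz": 0,"turn": -0.05}

```text
time_s: 10.0
position: [0.3923, -0.2932, 0.1402]
tcp_rot: [[0.317, -0.948, -0.0], [-0.948, -0.317, -0.001], [0.001, 0.001, -1.0]]
force: [-2.6, -3.2, -1.1]
opening: 0.116
```

```bash
python3 st.py
```

```text
10.0 [ 0.3923 -0.2932  0.1402] 0.116 [-2.6 -3.2 -1.1] [-0.66  0.62  0.19] yaw -71.5 [-4.980e+01  3.460e+01  1.086e+02 -1.000e-01  3.670e+01  2.170e+01]
```

>>> play_rows:
  series:
    - {"tx": 0,"ty": 0,"tz": 0,"turn": -0.05}
    - {"tx": 0,"ty": 0,"tz": 0,"turn": -0.05}

```text
time_s: 10.2
position: [0.3923, -0.2933, 0.1403]
tcp_rot: [[0.216, -0.976, -0.0], [-0.976, -0.216, -0.001], [0.001, 0.001, -1.0]]
force: [-3.1, -4.3, 0.3]
opening: 0.119
```

```bash
python3 st.py;python3 - <<'E'
from h import *
p=vision.capture('wrist');cv2.imwrite('pics/w5.png',p['pixels'])
E
```

```text
10.2 [ 0.3923 -0.2933  0.1403] 0.119 [-3.1 -4.3  0.3] [-0.69  0.68  0.14] yaw -77.5 [-4.980e+01  3.460e+01  1.086e+02 -1.000e-01  3.670e+01  2.770e+01]
```

View pics/w5.png

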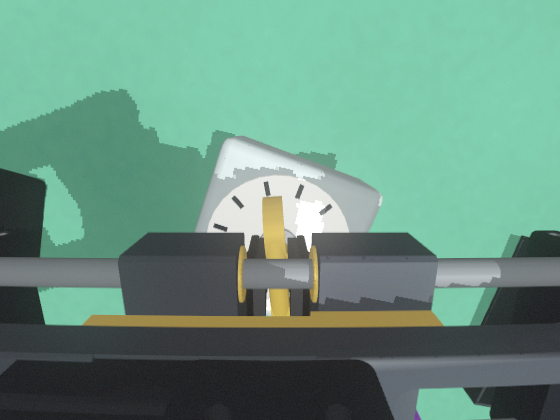

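>>> play_rows:
  series:
    - {"tx": 0,"ty": 0,"tz": 0,"turn": -0.04}
    - {"tx": 0,"ty": 0,"tz": 0,"turn": -0.04}

```text
time_s: 10.45
position: [0.3923, -0.2933, 0.1403]
tcp_rot: [[0.134, -0.991, -0.0], [-0.991, -0.134, -0.001], [0.001, 0.0, -1.0]]
force: [-4.0, -3.5, -1.2]
opening: 0.118
```

```bash
python3 st.py
```

```text
10.45 [ 0.3923 -0.2933  0.1403] 0.118 [-4.  -3.5 -1.2] [-0.68  0.73  0.1 ] yaw -82.3 [-4.980e+01  3.460e+01  1.086e+02 -1.000e-01  3.670e+01  3.250e+01]
```

>>> play_rows:
  series:
    - {"tx": 0,"ty": 0,"tz": 0,"turn": -0.04}
    - {"tx": 0,"ty": 0,"tz": 0,"turn": -0.04}

```text
time_s: 10.65
position: [0.3923, -0.2932, 0.1403]
tcp_rot: [[0.051, -0.999, -0.0], [-0.999, -0.051, -0.001], [0.001, 0.0, -1.0]]
force: [-3.6, -3.3, -0.4]
opening: 0.119
```

```bash
python3 st.py
```

```text
10.65 [ 0.3923 -0.2932  0.1403] 0.119 [-3.6 -3.3 -0.4] [-0.71  0.72  0.13] yaw -87.1 [-4.980e+01  3.460e+01  1.086e+02 -1.000e-01  3.670e+01  3.730e+01]
```

>>> play_rows:
  series:
    - {"tx": 0,"ty": 0,"tz": 0,"turn": -0.04}
    - {"tx": 0,"ty": 0,"tz": 0,"turn": -0.04}

```text
time_s: 10.85
position: [0.3923, -0.2933, 0.1402]
tcp_rot: [[-0.033, -0.999, -0.0], [-0.999, 0.033, -0.001], [0.001, 0.0, -1.0]]
force: [-2.8, -2.8, -0.9]
opening: 0.122
```

```bash
python3 st.py
```

```text
10.85 [ 0.3923 -0.2933  0.1402] 0.122 [-2.8 -2.8 -0.9] [-0.72  0.75  0.16] yaw -91.9 [-4.980e+01  3.460e+01  1.086e+02 -1.000e-01  3.670e+01  4.210e+01]
```

>>> play_rows:
  series:
    - {"tx": 0,"ty": 0,"tz": 0,"turn": -0.04}
    - {"tx": 0,"ty": 0,"tz": 0,"turn": -0.04}

```text
time_s: 11.05
position: [0.3924, -0.2933, 0.1403]
tcp_rot: [[-0.116, -0.993, -0.0], [-0.993, 0.116, -0.001], [0.001, 0.0, -1.0]]
force: [-2.5, -2.2, -0.8]
opening: 0.122
```

```bash
python3 st.py
```

```text
11.05 [ 0.3924 -0.2933  0.1403] 0.122 [-2.5 -2.2 -0.8] [-0.55  0.56  0.42] yaw -96.6 [-4.980e+01  3.460e+01  1.086e+02 -1.000e-01  3.670e+01  4.690e+01]
```

>>> play_rows:
  series:
    - {"tx": 0,"ty": 0,"tz": 0,"turn": -0.04}
    - {"tx": 0,"ty": 0,"tz": 0,"turn": -0.04}

```text
time_s: 11.25
position: [0.3925, -0.2933, 0.1403]
tcp_rot: [[-0.196, -0.981, -0.0], [-0.981, 0.196, -0.002], [0.002, -0.0, -1.0]]
force: [0.4, -2.3, -0.4]
opening: 0.129
```

```bash
python3 st.py;python3 - <<'E'
from h import *
p=vision.capture('wrist');cv2.imwrite('pics/w6.png',p['pixels'])
E
```

```text
11.25 [ 0.3925 -0.2933  0.1403] 0.129 [ 0.4 -2.3 -0.4] [-0.45  0.11  0.76] yaw -101.3 [-4.980e+01  3.460e+01  1.086e+02 -1.000e-01  3.670e+01  5.160e+01]
```

View pics/w6.png

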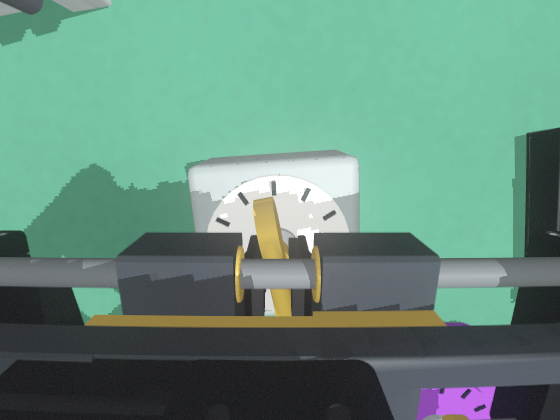

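Stop reached: mz jumped from 0.16 to 0.76 N m and the wing now tilts between the pads. I'll hold briefly, then release.

>>> play_rows:
  series:
    - {"tx": 0,"ty": 0,"tz": 0,"turn": 0}
    - {"tx": 0,"ty": 0,"tz": 0,"turn": 0}
    - {"tx": 0,"ty": 0,"tz": 0,"turn": 0}

```text
time_s: 11.6
position: [0.3926, -0.2932, 0.1403]
tcp_rot: [[-0.199, -0.98, 0.0], [-0.98, 0.199, -0.001], [0.001, -0.0, -1.0]]
force: [-2.8, -4.0, -0.5]
opening: 0.134
```

>>> play_rows:
  series:
    - {"tx": 0,"ty": 0,"tz": 0,"turn": 0}
    - {"tx": 0,"ty": 0,"tz": 0,"turn": 0}
    - {"tx": 0,"ty": 0,"tz": 0,"turn": 0}
    - {"tx": 0,"ty": 0,"tz": 0,"turn": 0}
    - {"tx": 0,"ty": 0,"tz": 0,"turn": 0}
    - {"tx": 0,"ty": 0,"tz": 0,"turn": 0}
  gripper: 0.6

```text
time_s: 12.2
position: [0.3925, -0.2925, 0.1402]
tcp_rot: [[-0.202, -0.979, -0.0], [-0.979, 0.202, 0.0], [-0.0, 0.0, -1.0]]
force: [-0.1, 0.4, 0.9]
opening: 0.566
```

```bash
python3 st.py
```

```text
12.2 [ 0.3925 -0.2925  0.1402] 0.566 [-0.1  0.4  0.9] [-0.04  0.19  0.01] yaw -101.7 [-49.8  34.6 108.7   0.   36.8  51.8]
```

>>> play_rows:
  series:
    - {"tx": 0,"ty": 0,"tz": 0.03,"turn": 0}
    - {"tx": 0,"ty": 0,"tz": 0.06,"turn": 0}
    - {"tx": 0,"ty": 0,"tz": 0.06,"turn": 0.12}
    - {"tx": 0,"ty": 0,"tz": 0.06,"turn": 0.14}
    - {"tx": 0,"ty": 0,"tz": 0.06,"turn": 0.14}
    - {"tx": 0,"ty": 0,"tz": 0.03,"turn": 0.14}
    - {"tx": 0,"ty": 0.05,"tz": 0,"turn": 0.14}
    - {"tx": 0,"ty": 0.05,"tz": 0,"turn": 0.14}
    - {"tx": 0,"ty": 0.05,"tz": 0,"turn": 0.14}
    - {"tx": 0,"ty": 0.05,"tz": 0,"turn": 0.14}
  gripper: 1

```text
time_s: 13.2
position: [0.3919, -0.1311, 0.3802]
tcp_rot: [[0.816, -0.579, 0.0], [-0.579, -0.816, 0.0], [-0.0, -0.0, -1.0]]
force: [0.7, -0.4, 0.1]
opening: 1.0
```

```bash
python3 st.py;python3 - <<'E'
from h import *
p=vision.capture('top');cv2.imwrite('pics/t6.png',p['pixels'])
a=p['pixels'];cv2.imwrite('pics/t6z.png',cv2.resize(a[230:290,330:400],None,fx=5.7,fy=5.7,interpolation=cv2.INTER_CUBIC))
E
```

```text
13.2 [ 0.3919 -0.1311  0.3802] 1.0 [ 0.7 -0.4  0.1] [-0.04  0.09 -0.02] yaw -35.4 [-34.1   6.8 103.3   0.   69.9   1.3]
```

View pics/t6z.png

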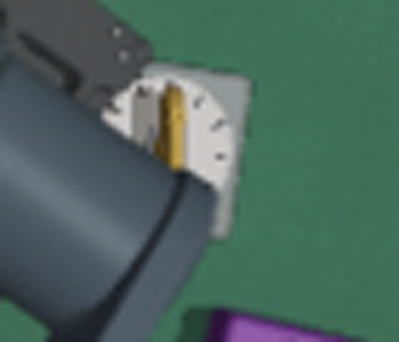

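>>> play_rows:
  series:
    - {"tx": 0.04,"ty": 0.033,"tz": 0,"turn": 0.087}
    - {"tx": 0.04,"ty": 0.033,"tz": 0,"turn": 0.087}
    - {"tx": 0.04,"ty": 0.033,"tz": 0,"turn": 0.087}
    - {"tx": 0.04,"ty": 0.033,"tz": 0,"turn": 0.087}
    - {"tx": 0.04,"ty": 0.033,"tz": 0,"turn": 0.087}
    - {"tx": 0.045,"ty": 0.033,"tz": 0,"turn": 0.087}
    - {"tx": 0,"ty": 0,"tz": 0,"turn": 0}
    - {"tx": 0,"ty": 0,"tz": 0,"turn": 0}

```text
time_s: 14.05
position: [0.5885, 0.0262, 0.3793]
tcp_rot: [[0.997, -0.075, -0.002], [-0.075, -0.997, -0.0], [-0.002, 0.0, -1.0]]
force: [-0.6, 0.3, -0.0]
opening: 0.999
```

```bash
python3 st.py;python3 - <<'E'
from h import *
p=vision.capture('wrist');cv2.imwrite('pics/w7.png',p['pixels'])
for q in ('bolt_knob','bolt_nose','keeper_lip'):
  for x in nets.look_for(p,q):print(q,np.array(x['at'])*[560,420],x['confidence'])
E
```

```text
14.05 [0.5885 0.0262 0.3793] 0.999 [-0.6  0.3 -0. ] [-0.07  0.09  0.04] yaw -4.3 [-8.3 22.5 81.  -0.  76.6 -4. ]
bolt_knob [279.104 201.516] 0.85
bolt_nose [279.496 203.406] 0.82
keeper_lip [365.792 165.48 ] 0.84
keeper_lip [421.68  250.992] 0.59
```

View pics/w7.png

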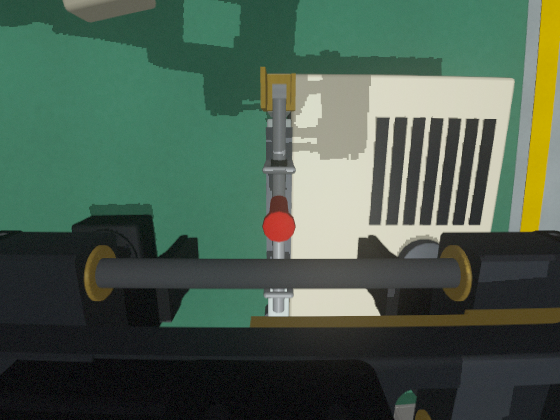

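```bash
python3 - <<'E'
from h import *
p=vision.capture('wrist')
print(onz(p,(279,226),.256),onz(p,(279,205),.21))
a=onz(p,(278,95),.178);b=onz(p,(278,308),.178);print(a,b,np.degrees(np.arctan2(a[1]-b[1],a[0]-b[0])))
print('lip',onz(p,(279,108),.168),'nosetip',onz(p,(279,85),.184))
print(proj(p,[[.588,.028,.233]]))
E
```

```text
[0.58795419 0.02404927 0.256     ] [0.58849549 0.02826008 0.21      ]
[0.59475387 0.12002844 0.178     ] [ 0.57863967 -0.08965535  0.178     ] 85.60545874224482
lip [0.59488579 0.10953259 0.168     ] nosetip [0.59618353 0.12757057 0.184     ]
[[278.533151   212.32677808]]
```

>>> play_rows:
  series:
    - {"tx": 0,"ty": 0,"tz": -0.03,"turn": 0}
    - {"tx": 0,"ty": 0,"tz": -0.03,"turn": 0}
    - {"tx": 0,"ty": 0,"tz": -0.03,"turn": 0}
    - {"tx": 0,"ty": 0,"tz": -0.0275,"turn": 0}
    - {"tx": 0,"ty": 0,"tz": 0,"turn": 0}
    - {"tx": 0,"ty": 0,"tz": 0,"turn": 0}

```text
time_s: 14.9
position: [0.5884, 0.0251, 0.2867]
tcp_rot: [[0.997, -0.076, -0.0], [-0.076, -0.997, 0.0], [-0.0, 0.0, -1.0]]
force: [0.8, 0.3, 1.0]
opening: 0.998
```

```bash
python3 st.py;python3 - <<'E'
from h import *
for n in ('scene','wrist'):
  p=vision.capture(n);cv2.imwrite('pics/%s8.png'%n,p['pixels'])
  if n=='scene':cv2.imwrite('pics/s8z.png',cv2.resize(p['pixels'][140:260,220:370],None,fx=5,fy=5,interpolation=cv2.INTER_CUBIC))
E
```

```text
14.9 [0.5884 0.0251 0.2867] 0.998 [0.8 0.3 1. ] [-0.12  0.08  0.  ] yaw -4.4 [-8.4 27.8 87.8 -0.  64.5 -4. ]
```

View pics/s8z.png

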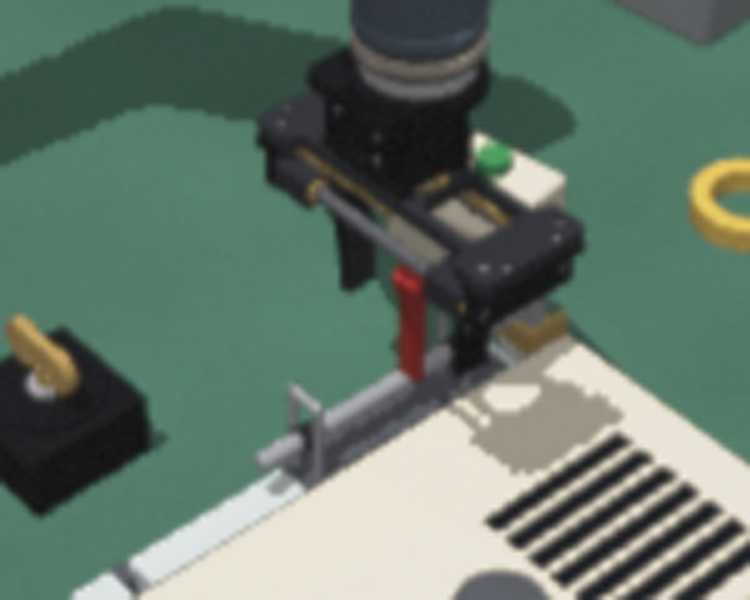

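View pics/wrist8.png

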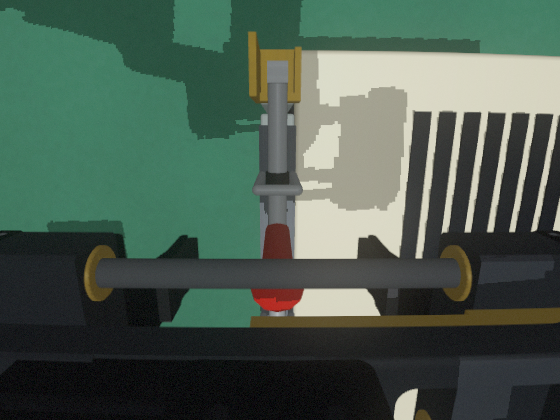

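>>> play_rows:
  series:
    - {"tx": 0,"ty": 0.0015,"tz": -0.002,"turn": 0}
    - {"tx": 0,"ty": 0,"tz": 0,"turn": 0}
    - {"tx": 0,"ty": 0,"tz": 0,"turn": 0}
    - {"tx": 0,"ty": 0,"tz": 0,"turn": 0}
    - {"tx": 0,"ty": 0,"tz": 0,"turn": 0}
    - {"tx": 0,"ty": 0,"tz": 0,"turn": 0}
    - {"tx": 0,"ty": 0,"tz": 0,"turn": 0}
    - {"tx": 0,"ty": 0,"tz": 0,"turn": 0}
    - {"tx": 0,"ty": 0,"tz": 0,"turn": 0}
    - {"tx": 0,"ty": 0,"tz": 0,"turn": 0}
  gripper: 0

```text
time_s: 16.0
position: [0.5888, 0.0268, 0.2846]
tcp_rot: [[0.997, -0.075, 0.001], [-0.075, -0.997, -0.0], [0.001, -0.0, -1.0]]
force: [0.9, -0.2, 0.1]
opening: 0.258
```

>>> play_rows:
  series:
    - {"tx": 0,"ty": 0,"tz": 0,"turn": 0}
    - {"tx": 0,"ty": 0,"tz": 0,"turn": 0}
    - {"tx": 0,"ty": 0,"tz": 0,"turn": 0}
    - {"tx": 0,"ty": 0,"tz": 0,"turn": 0}
    - {"tx": 0,"ty": 0,"tz": 0,"turn": 0}

```text
time_s: 16.5
position: [0.5887, 0.0269, 0.2847]
tcp_rot: [[0.997, -0.075, 0.0], [-0.075, -0.997, -0.0], [0.0, -0.0, -1.0]]
force: [1.5, -0.1, -1.9]
opening: 0.256
```

```bash
python3 st.py;python3 - <<'E'
from h import *
for n in ('scene','wrist'):
  p=vision.capture(n);cv2.imwrite('pics/%s9.png'%n,p['pixels'])
  if n=='scene':cv2.imwrite('pics/s9z.png',cv2.resize(p['pixels'][140:260,220:370],None,fx=5,fy=5,interpolation=cv2.INTER_CUBIC))
E
```

```text
16.5 [0.5887 0.0269 0.2847] 0.256 [ 1.5 -0.1 -1.9] [-0.02 -0.22 -0.01] yaw -4.3 [-8.2 28.  87.8  0.  64.2 -3.9]
```

View pics/s9z.png

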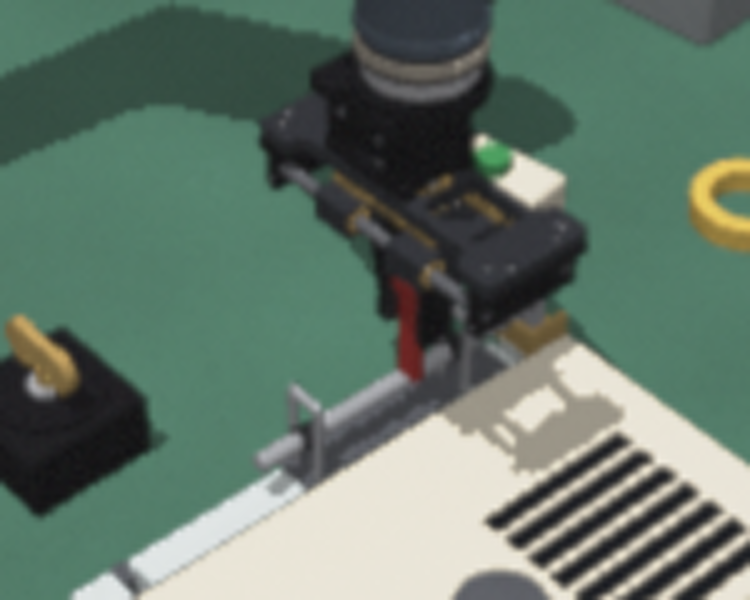

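View pics/wrist9.png

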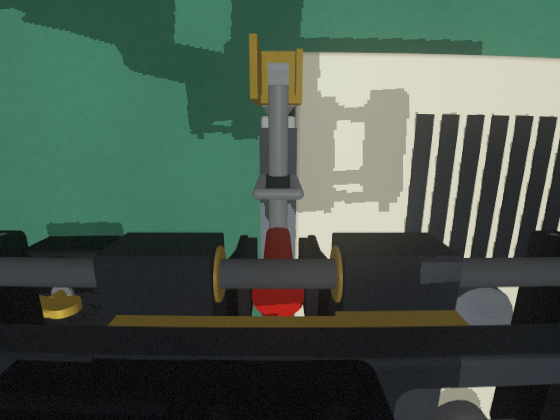

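>>> play_rows:
  series:
    - {"tx": 0,"ty": 0,"tz": 0.006,"turn": 0}
    - {"tx": 0,"ty": 0,"tz": 0.006,"turn": 0}
    - {"tx": 0,"ty": 0,"tz": 0.006,"turn": 0}
    - {"tx": 0,"ty": 0,"tz": 0.005,"turn": 0}
    - {"tx": 0,"ty": 0,"tz": 0,"turn": 0}

```text
time_s: 17.1
position: [0.5887, 0.0269, 0.3039]
tcp_rot: [[0.997, -0.075, 0.001], [-0.075, -0.997, -0.0], [0.001, 0.0, -1.0]]
force: [1.4, 0.7, -3.9]
opening: 0.255
```

```bash
python3 st.py;python3 - <<'E'
from h import *
for n in ('scene','wrist'):
  p=vision.capture(n);cv2.imwrite('pics/%s10.png'%n,p['pixels'])
  if n=='scene':cv2.imwrite('pics/s10z.png',cv2.resize(p['pixels'][140:260,220:370],None,fx=5,fy=5,interpolation=cv2.INTER_CUBIC))
E
```

```text
17.1 [0.5887 0.0269 0.3039] 0.255 [ 1.4  0.7 -3.9] [-0.03 -0.2  -0.05] yaw -4.3 [-8.2 26.7 86.7  0.  66.6 -3.9]
```

View pics/s10z.png

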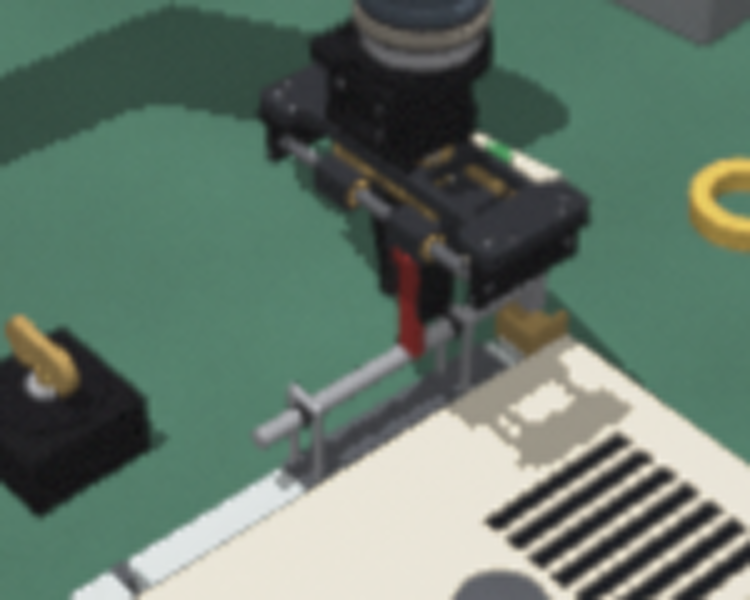

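View pics/wrist10.png

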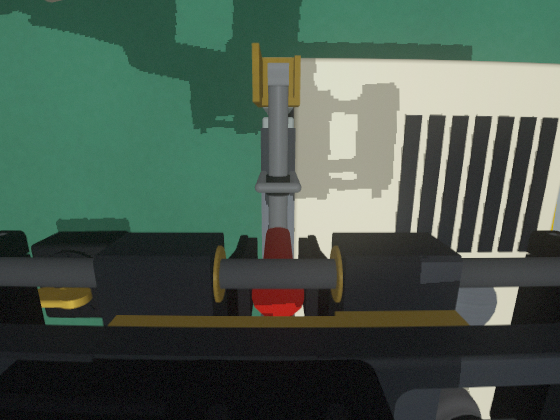

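The bolt rose about 19 mm and the grip holds. Next I draw it back about 40 mm along the gate.

>>> play_rows:
  series:
    - {"tx": -0.0007,"ty": -0.01,"tz": 0,"turn": 0}
    - {"tx": -0.0007,"ty": -0.01,"tz": 0,"turn": 0}
    - {"tx": -0.0007,"ty": -0.01,"tz": 0,"turn": 0}
    - {"tx": -0.0007,"ty": -0.01,"tz": 0,"turn": 0}
    - {"tx": -0.0007,"ty": -0.01,"tz": 0,"turn": 0}
    - {"tx": 0,"ty": 0,"tz": 0,"turn": 0}
    - {"tx": 0,"ty": 0,"tz": 0,"turn": 0}

```text
time_s: 17.9
position: [0.5856, -0.0136, 0.3029]
tcp_rot: [[0.997, -0.076, -0.0], [-0.076, -0.997, -0.0], [-0.0, 0.0, -1.0]]
force: [2.0, 1.5, -2.7]
opening: 0.259
```

```bash
python3 st.py;python3 - <<'E'
from h import *
for n in ('scene','wrist'):
  p=vision.capture(n);cv2.imwrite('pics/%s11.png'%n,p['pixels'])
  if n=='scene':cv2.imwrite('pics/s11z.png',cv2.resize(p['pixels'][140:260,220:370],None,fx=5,fy=5,interpolation=cv2.INTER_CUBIC))
E
```

```text
17.9 [ 0.5856 -0.0136  0.3029] 0.259 [ 2.   1.5 -2.7] [ 0.05 -0.14 -0.07] yaw -4.4 [-12.2  26.5  87.2  -0.   66.3  -7.9]
```

View pics/s11z.png

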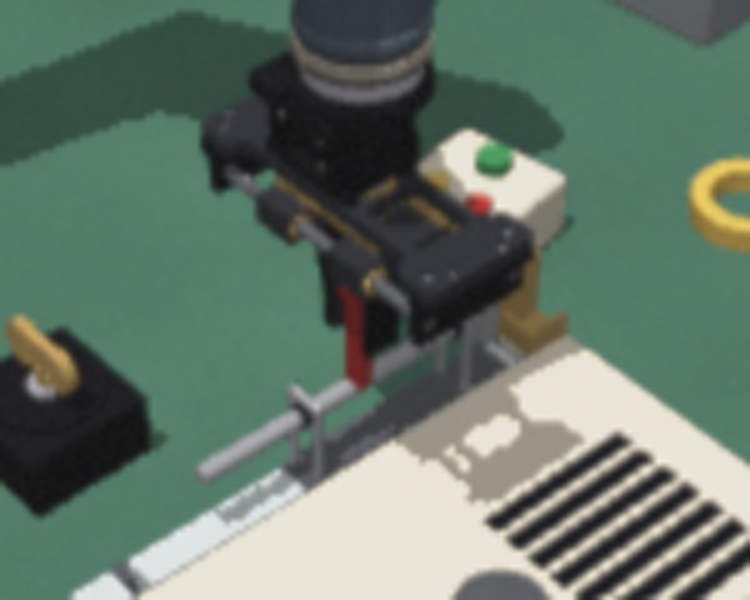

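View pics/wrist11.png

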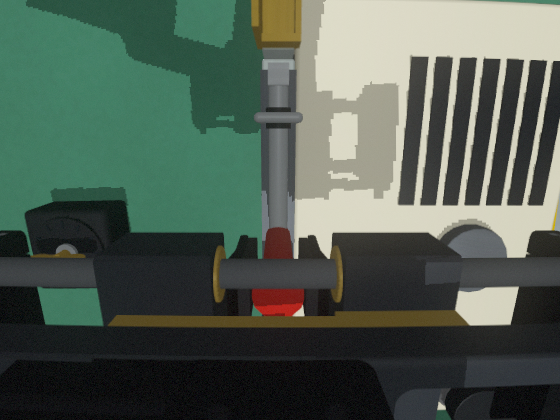

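```bash
python3 - <<'E'
import numpy as np
r=.165;a0=85.65
P=[r*np.array([np.cos(np.radians(a0+t)),np.sin(np.radians(a0+t))]) for t in np.linspace(0,26,14)]
print(np.round(np.diff(P,axis=0)/.8,4).tolist(), 2/60)
E
```

```text
[[-0.0072, 0.0004], [-0.0072, 0.0002], [-0.0072, -0.0001], [-0.0072, -0.0003], [-0.0072, -0.0006], [-0.0072, -0.0008], [-0.0071, -0.0011], [-0.0071, -0.0013], [-0.007, -0.0016], [-0.007, -0.0018], [-0.0069, -0.0021], [-0.0068, -0.0023], [-0.0067, -0.0025]] 0.03333333333333333
```

>>> play_rows:
  series:
    - {"tx": -0.0072,"ty": 0.0004,"tz": 0,"turn": 0.033}
    - {"tx": -0.0072,"ty": 0.0002,"tz": 0,"turn": 0.033}
    - {"tx": -0.0072,"ty": -0.0001,"tz": 0,"turn": 0.033}
    - {"tx": -0.0072,"ty": -0.0003,"tz": 0,"turn": 0.033}
    - {"tx": 0,"ty": 0,"tz": 0,"turn": 0}

```text
time_s: 18.5
position: [0.5624, -0.0134, 0.3033]
tcp_rot: [[0.998, 0.063, 0.0], [0.063, -0.998, -0.001], [0.0, 0.001, -1.0]]
force: [2.8, -0.6, -3.6]
opening: 0.258
```

```bash
python3 st.py
```

```text
18.5 [ 0.5624 -0.0134  0.3033] 0.258 [ 2.8 -0.6 -3.6] [-0.07 -0.23  0.05] yaw 3.6 [-12.7  24.6  90.5  -0.1  64.9 -16.3]
```

The forces are mild, so the gate is moving with the knob. I'll continue.

>>> play_rows:
  series:
    - {"tx": -0.0072,"ty": -0.0006,"tz": 0,"turn": 0.033}
    - {"tx": -0.0072,"ty": -0.0008,"tz": 0,"turn": 0.033}
    - {"tx": -0.0071,"ty": -0.0011,"tz": 0,"turn": 0.033}
    - {"tx": -0.0071,"ty": -0.0013,"tz": 0,"turn": 0.033}
    - {"tx": -0.007,"ty": -0.0016,"tz": 0,"turn": 0.033}
    - {"tx": -0.007,"ty": -0.0018,"tz": 0,"turn": 0.033}
    - {"tx": -0.0069,"ty": -0.0021,"tz": 0,"turn": 0.033}
    - {"tx": -0.0068,"ty": -0.0023,"tz": 0,"turn": 0.033}
    - {"tx": -0.0067,"ty": -0.0025,"tz": 0,"turn": 0.033}
    - {"tx": 0,"ty": 0,"tz": 0,"turn": 0}

```text
time_s: 19.5
position: [0.5128, -0.0245, 0.3035]
tcp_rot: [[0.931, 0.365, 0.002], [0.365, -0.931, -0.001], [0.002, 0.001, -1.0]]
force: [3.9, 1.7, -1.8]
opening: 0.258
```

>>> play_rows:
  series:
    - {"tx": 0,"ty": 0,"tz": 0,"turn": 0}
    - {"tx": 0,"ty": 0,"tz": 0,"turn": 0}
    - {"tx": 0,"ty": 0,"tz": 0,"turn": 0}
    - {"tx": 0,"ty": 0,"tz": 0,"turn": 0}
    - {"tx": 0,"ty": 0,"tz": 0,"turn": 0}

```text
time_s: 20.0
position: [0.5127, -0.0243, 0.3032]
tcp_rot: [[0.931, 0.365, 0.001], [0.365, -0.931, -0.0], [0.001, 0.001, -1.0]]
force: [4.9, 0.6, -3.3]
opening: 0.255
```

```bash
python3 st.py;python3 - <<'E'
from h import *
for n in ('scene','wrist','top'):
  p=vision.capture(n);cv2.imwrite('pics/%s12.png'%n,p['pixels'])
  if n=='scene':cv2.imwrite('pics/s12z.png',cv2.resize(p['pixels'][140:260,220:370],None,fx=5,fy=5,interpolation=cv2.INTER_CUBIC))
E
```

```text
20.0 [ 0.5127 -0.0243  0.3032] 0.255 [ 4.9  0.6 -3.3] [-0.03 -0.62  0.1 ] yaw 21.4 [-15.2  20.8  97.2   0.   61.9 -36.6]
```

View pics/s12z.png

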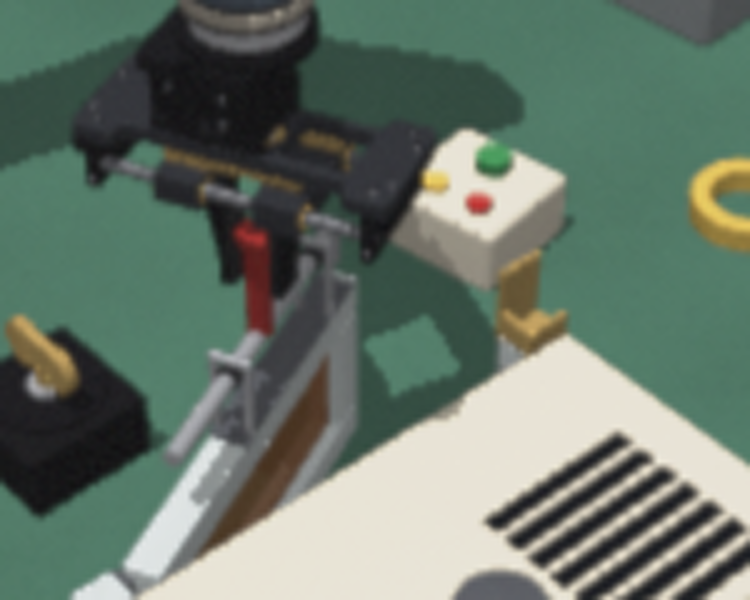

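View pics/wrist12.png

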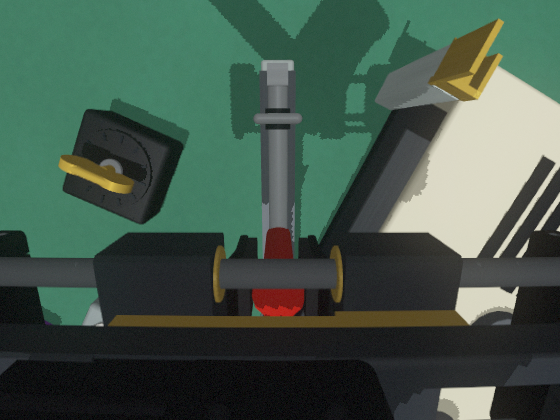

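View pics/top12.png

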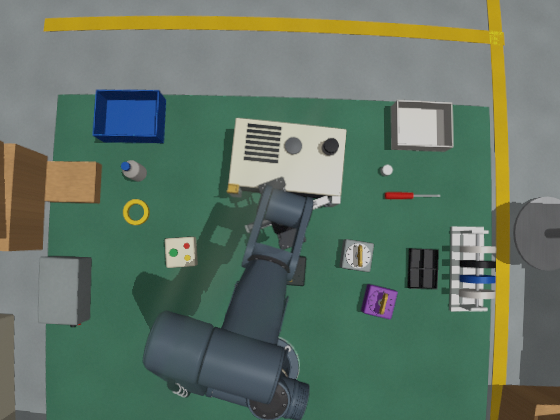

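The gate stands about 25.7° open (0.45 rad), the knob is gripped and the bystanders haven't moved. Handing in.

```bash
python3 - <<'E'
from h import *
a=cv2.imread('pics/top0.png')
print(bot.hand_in())
E
python3 st.py
```

```text
the job is handed in; nothing more can be done
None
the job is handed in; nothing more can be done
```

The job is handed in at about 20 s of robot time. The key is wound to its stop, the bolt is drawn back, and the gate is held ajar by the red knob.

- **Key:** I wound the grey timer's key clockwise in small steps, all in one grip, by about 172° in total. The turning moment then jumped from 0.16 to 0.76 N m and the wing began to twist between the pads, so I took that as the stop. A later picture from the top camera shows the key still there.
- **Bolt:** I lifted the red knob about 19 mm and drew it back about 40 mm towards the hinge. The wrist picture showed the nose clear of the keeper's lip.
- **Gate:** I swung it about 25.7° (0.45 rad) towards the robot, judged from the tool's turn, with the gate lined up with the tool in the wrist picture. In the last half second the tool moved by no more than 0.3 mm, with about 5 N from the spring.
- **Bystanders:** none looked moved in the last top picture compared with the first. That was by eye, not measured.

One thing differed from plan: the jaws stopped at about 22 mm, not the post's 16 mm. They are probably gripping the knob's 24 mm cap, not the post below it. The grip held through the lift, draw and swing.

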